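Vent the plant sprayer

ROBOT

A 6-joint arm with a two-finger parallel gripper is mounted at the origin on the work surface. World frame = base frame: x ahead of the robot, y to its left, z up, the work surface at z = 0. Lengths are in mm, angles in rad, forces in N, time in s.
With the tool pointing down it reaches from about 350 to 875 mm from the base axis. Payload 4.2 kg.
Tool frame: the origin (TCP) lies midway between the tips of the shut fingers; the grasp point (between the pads) lies 19 mm behind it (arm.grip_depth is the distance from the TCP to the grasp point, in mm); z points along the fingers, x is the direction in which the jaws open and shut, and the axes are right-handed (so a half turn about z gives the same grasp; the last joint's range is limited). The gripper opens to 85 mm and grips with 20 to 120 N. Pads are 22 mm wide; open, the fingers measure 114 mm over their backs; the gripper's body (76 mm by 85 mm) begins 54 mm behind the grasp point. The pads swing forward as they close: fully open they stand 13 mm farther back than shut.
Start: joints at [-0.925, 0.385, 0.008, 0, -1.194, -0.259], TCP at [235.78, -578.798, 231.312] pointing down, gripper open.
Joint ranges: [-3.14, 3.14], [-1.21, 2.06], [-1.07, 1.41], [-3.16, 2.05], [-2.99, -0.16], [-3.1, 3.1]. Speed limits (rad/s): [2.79, 2.79, 3.14, 3.14, 3.14, 3.14].

INTERFACE

Orientations are given as a unit quaternion [x, y, z, w].
In Python, from bench import arm, eyes, find_in, silhouettes gives the robot as it stands. The module is installed in compiled form; this text tells all that it offers.
- The arm moves only by the tool play_rows, never from a script. Its arguments are lists of equal length, an entry for each row: "offset": the shift along the world's x, y, z in mm, a list of three; "turn": the turn about the world's z in rad. In form: {"offset": [[x, y, z], ...], "turn": [turn, ...]}. A call has 1 to 12 rows; each row shifts and turns the pose as measured when the row begins; what a row does not reach is not made up. A row lasts 1/10 s, in which the tool goes at most 50 mm and 8.59 degrees, less where a joint would pass 70% of its speed; a pose out of reach is approached as far as the arm can. A call is refused whole if a number of a shift passes 50 or a number of a turn 0.15, either way. A call with a gripper value outside its range is refused whole. "grip" is the gripper's target within -1 to 1 (fully open at 1, half-way at 0, shut at -1), set as the call begins (left out, the last holds). The fingers move at their own pace and stop on an object; the grip force is fixed at half the most. Time passes only in rows, so rows that do not move let the fingers close. It gives the time, the measured TCP pose, the force and the opening at its end, in the units of the state.
- arm.read_state(): the state, without advancing time (a new reading comes with each control period).
- eyes.get_image(name): name is "scene" or "side" or "wrist"; returns (picture, depth): 420x560x3 uint8, red, green, blue; 420x560 float32, mm along the optical axis (not along the pixel's ray), 0 where there is no reading.
- eyes.camera_params(name): a dict with "camera_matrix" (3x3 intrinsics, pixels), "camera_from_world" (4x4, takes a point from world to camera coordinates). Camera axes: x right, y down, z forward; pixel columns grow to the right and rows downward; lengths in mm; the calibration is good to about 2 mm. The wrist camera is an equidistant fisheye: a pixel r from the principal point sees the ray r / f radians off the axis. A picture is of the moment at which its call begins: read the wrist's pose just before it. camera_params takes no time and is no camera call; for the wrist camera it gives the pose at the moment of the call.
- arm.job_done(): hands the job in, once; it reports no verdict.
Trained networks look in the newest picture that a camera, given by its name, has taken for a name from the list of things; names that differ only in an ending like _2 or _b are one class to them, and where a whole thing is asked for, a point or a joint stands for the part that bears it (a point fixed in the world has none). Each returns a list of dicts, best first, with "score" (0 to 1); they miss things now and then, are a little off and sometimes report something else, mostly with a low value. They report only what shows in the picture. A call takes as long as a camera call. They do not tell look-alikes from the thing itself.
- find_in(camera, query): "bbox" ([centre column, centre row, width, height] in pixels, round what is visible of it).
- silhouettes(camera, query): "mask" (420x560 bool, what is visible of it) and "bbox" ([centre column, centre row, width, height] in pixels, round what is visible of it).
The state is a dict: "clock": time; "joints": joint angles; "joint_vel": joint speeds; "joint_efforts": joint torques, N m; "position": TCP position; "ee_rot": TCP orientation; "contact_force": force on the tool from outside, world axes, zero at the start; "wrist_torque": the same for the moment, N m; "gripper_width": finger opening in mm.
Only numpy, scipy, OpenCV 4.12 (cv2) and the standard library are available. Lean on these libraries where they do the work, as an engineer would, in place of code of your own. Each camera call takes 0.05 s, during which the arm holds its last target. There are 200 camera calls.

TASK

Let the pressure out of the metal plant sprayer before it is refilled: unscrew the small knurled lock nut on its valve by at least three quarters of a turn (anticlockwise seen from above), then press the freed brass valve tip gently all the way down with closed fingers, keep it down for about a second and let it spring back. Do not push the valve over sideways or press hard on its tip, and leave the other things on the table where they stand.

Things in the scene. Friction and masses are not known exactly. Their poses are not given: they have to be found in the camera images.
- sprayer: Pressure sprayer for house plants: aluminium canister 104 mm in diameter with a rubber foot (fixed to the table, it does not move), domed shoulder, 36 mm neck whose top is 150 mm above the table; a brass spout to its own -x (90 mm out, 118 mm high) and a black loop handle to its own +x (85 mm out, 100 mm high). Origin: centre of its underside; z up. It can stand at any of three places on the table, turned either way. The valve stands upright on the centre of the neck.
- valve_stem: Brass valve stem, upright rod 9 mm in diameter and 32 mm long on the neck of the sprayer. Origin: its foot, 150 mm above the table; z along the stem, upward. It sits in a rubber grommet, so it leans when pushed sideways (about 2 N m per rad) and sinks a little when pressed from above (about 1 mm per 2.5 N); it springs back. Keep it within about 8 degrees of upright.
- nut_mid (a point): Centre of the knurled steel lock nut, a cylinder 14 mm in diameter and 10 mm tall, screwed on the valve pin above the stem; 187 mm above the table when tight. Its z is the screw axis (up); its x turns with the nut. Nothing stands around the nut, down to the neck of the sprayer 32 mm below its underside.
- lock_nut (a joint): Turn of the lock nut in rad: 0 is tight down on the stem, it grows anticlockwise seen from above, up to 6.28 at the end of its thread. Starts between 0 and 0.5. It climbs the pin 5 mm a turn, and turns stiffly (0.04 N m) at any angle.
- valve_tip: Brass valve tip: a disc 8 mm in diameter and 6 mm tall on the thin (5 mm) pin that comes up through the nut. Origin: centre of its underside; z up. Over 15 N on it damages it.
- tip_top (a point): Centre of the top of the valve tip, 206 mm above the table at rest: 14 mm above the nut's top when the nut is tight and 9 mm when it is all the way up.
- valve_pin (a joint): How far the pin and tip are pressed down into the stem, in m: 0 is up, 0.003 fully down. Spring: starts to move at 4 N, 7 N at full depth; the grommet sinks as well, so the fingers travel about twice as far as the pin. The nut holds the pin up: it can go down only as far as the nut has been raised above the stem.
- planter: White pot with a small plant, 96 mm in diameter, 115 mm tall, loose; origin: centre of its underside.
- decanter: Square glass decanter 72 mm wide, 147 mm tall, loose; origin: centre of its underside.
- cup: Drinking cup with a lid and straw, 79 mm in diameter, 150 mm tall, loose; origin: centre of its underside.
- dog_figure: Silver metal dog figure, 130 mm long, 105 mm tall, loose; origin: between its feet.
- candle_jar: Amber glass candle jar, 70 mm in diameter, 79 mm tall, loose; origin: centre of its underside.
- photo_frame: Standing photo frame, 110 mm wide, 140 mm tall, loose; origin: centre of the underside of its panel.
- remote: Black remote control lying flat, 170 x 44 x 18 mm, loose; origin: centre of its underside.
- coasters: Stack of round cork coasters, 94 mm in diameter, 24 mm tall, loose; origin: centre of its underside.
Things that resemble listed ones, but are neither listed nor needed, are in the scene too. There is more than one size of the sprayer; the job needs the middle-sized.

How it is judged (in metres and radians):
On the way, in this order (a step that is already met when the one before it is completed fails the run):
1. the lock nut is unscrewed to 4.6 rad or more, with the valve tip not pressed (value of joint lock_nut above 4.6 rad and value of joint valve_pin below 0.001 m), for 0.2 s.
2. the fingers press the valve tip down by 2.4 mm or more of its 3 mm, for 0.8 s (value of joint valve_pin above 0.0024 m and contact force between the fingers and valve_tip above 2 N), for 0.8 s.
At the end, for the whole second after the job is handed in: The lock nut is left unscrewed (4.5 rad or more), the valve tip has sprung back up to within 0.6 mm, untouched, and the valve stands upright within 0.03 rad (value of joint lock_nut above 4.5 rad and value of joint valve_pin below 0.0006 m and angle between valve_stem's own z axis and vertical below 0.03 rad and contact force between anything else and valve_tip below 0.5 N).
It fails at once if the valve tip is loaded with more than 15 N (contact force between anything else and valve_tip above 15 N).
It fails at once if the valve stem is pushed more than 0.15 rad over (angle between valve_stem's own z axis and vertical above 0.15 rad).
It fails at once if one of the other things is moved more than 20 mm (distance of any of planter, decanter, cup, dog_figure, candle_jar, photo_frame, remote, coasters from where it was at the start of the episode above 0.02 m).
It also fails if it takes over 69 s, if anything falls off the work surface, if the arm or the gripper's body presses on something with over 40 N, if the wrist force passes 120 N, or if a joint passes its speed limit or range.

## Working session

There is one attempt and no reset: what is moved stays moved. The work goes in short steps, Python scripts to look and compute and a tool call to move; the robot and the scene stay as the last step left them, time stands still between calls to the robot, and variables do not carry over. Pictures are saved under pics/ and viewed, on a budget of 10 in all, crops included, one or two more only if the job needs it, and the job is handed in when it is done.

Besides the shell and the picture viewer there is one more tool, called by a JSON object that holds its "op" and its "data". play_rows: Moves the arm, as the interface text tells. Its arguments: {"type":"object","properties":{"offset":{"type":"array","items":{"type":"array","items":{"type":"number"}}},"turn":{"type":"array","items":{"type":"number"}},"grip":{"type":"number"}},"required":["offset","turn"]}

```bash
mkdir -p pics; cat > h.py <<'E'
from bench import arm, eyes, find_in, silhouettes
import numpy as np, cv2
def world(cam,d,P,u,v):
    K=P["camera_matrix"];T=np.linalg.inv(P["camera_from_world"])
    u=np.asarray(u,float);v=np.asarray(v,float)
    c=np.stack([(u-K[0,2])/K[0,0]*d,(v-K[1,2])/K[1,1]*d,d,np.ones_like(d)],-1)
    return (c@T.T)[...,:3]
E
python3 - <<'E'
from h import *
ims=[]
for c in("scene","side"):
    im,d=eyes.get_image(c);P=eyes.camera_params(c)
    im=im[...,::-1].copy()
    for q in("sprayer","nut_mid","valve_tip"):
        for r in silhouettes(c,q):
            m=r["mask"]&(d>0);v,u=np.nonzero(m)
            if len(v)==0: continue
            w=world(c,d[m].astype(float),P,u,v)
            print(c,q,round(r["score"],2),np.round(r["bbox"]),"med",np.round(np.median(w,0)),"max",np.round(w[w[:,2].argmax()]),np.round(w.min(0)),np.round(w.max(0)))
    cv2.imwrite(f"pics/{c}.png",im)
print(arm.read_state())
E
```

```text
scene sprayer 0.95 [312. 115.  66.  81.] med [202. 285. 128.] max [166. 307. 278.] [-126.  192.   -3.] [247. 522. 278.]
scene sprayer 0.87 [295. 261.  68.  61.] med [619. -31. 110.] max [595. -17. 207.] [483. -95.  -4.] [652.  83. 207.]
scene sprayer 0.77 [224. 212.  42.  46.] med [ 371. -109.   75.] max [ 349. -104.  143.] [ 247. -156.   -4.] [391. -29. 143.]
side sprayer 0.97 [239. 215.  60.  70.] med [574.  13.  98.] max [591. -13. 205.] [ 534. -178.   -4.] [720.  59. 205.]
side sprayer 0.6 [328. 374.  89.  91.] med [155. 335. 163.] max [166. 315. 276.] [ 90. 107.  -4.] [241. 415. 276.]
side sprayer 0.56 [335. 231.  41.  51.] med [339. -81.  73.] max [ 346. -102.  150.] [ 306. -247.   -3.] [407. -47. 150.]
side nut_mid 0.66 [328. 344.  12.  10.] med [163. 314. 254.] max [166. 313. 260.] [156. 304. 242.] [174. 319. 260.]
{'clock': 0.4, 'joints': array([-9.25383135e-01,  3.84857161e-01,  7.71530267e-03, -5.70469888e-05,
       -1.19400525e+00, -2.58593773e-01]), 'joint_vel': array([ 0.0006415 , -0.00155312,  0.00166078, -0.00080764,  0.00187597,
       -0.00052542]), 'joint_efforts': array([ 1.65744646e-04, -3.91587603e+01,  1.88330054e+01,  4.18457866e+00,
       -1.43744575e-03, -1.86653200e-07]), 'position': array([ 235.75588831, -578.7224775 ,  231.1362248 ]), 'ee_rot': array([ 5.58020913e-01,  8.29826867e-01,  8.24567307e-05, -1.57051957e-04]), 'contact_force': array([-0.09976696, -0.21645208,  0.56778872]), 'wrist_torque': array([ 0.01695259, -0.01420472, -0.02486003]), 'gripper_width': 85.55118418657925}
```

View pics/scene.png

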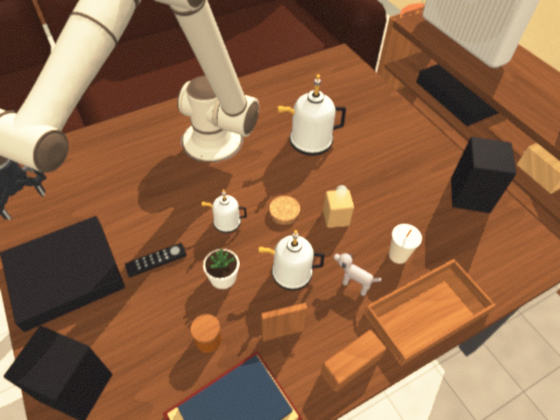

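View pics/side.png

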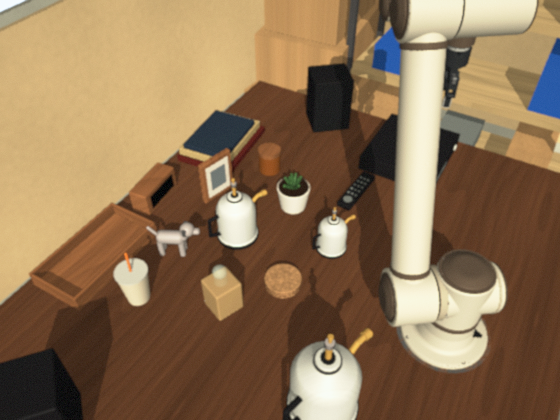

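The middle-sized sprayer shows at about (293,262) in the scene picture, with its tip at (295,236). In the side picture it is at (237,215). The depth top of about 206 mm near (593,-15) confirms that size. Flying above it now.

{"op": "play_rows", "data": {"offset": [[25,40,10],[25,40,10],[25,40,10],[25,40,10],[25,40,10],[25,40,10],[25,40,10],[25,40,10],[25,40,5],[25,40,5],[25,40,0],[25,40,0]], "turn": [0,0,0,0,0,0,0,0,0,0,0,0]}}

```text
clock: 1.6
position: [540.0, -82.9, 325.4]
ee_rot: [0.562, 0.827, 0.003, 0.002]
contact_force: [1.6, -0.9, -0.6]
gripper_width: 85.2
```

{"op": "play_rows", "data": {"offset": [[20,30,0],[10,10,0],[0,0,0],[0,0,0]], "turn": [0,0,0,0]}}

```text
clock: 2.0
position: [572.8, -36.3, 324.6]
ee_rot: [0.559, 0.829, 0.003, 0.002]
contact_force: [-0.9, -0.2, -0.4]
gripper_width: 85.2
```

```bash
cat >> h.py <<'E'
def fish(P,u,v,d):
    K=P["camera_matrix"];T=np.linalg.inv(P["camera_from_world"])
    x=(np.asarray(u,float)-K[0,2])/K[0,0];y=(np.asarray(v,float)-K[1,2])/K[1,1]
    r=np.hypot(x,y)+1e-9;s=np.tan(r)/r
    c=np.stack([x*s*d,y*s*d,d,np.ones_like(d)],-1)
    return (c@T.T)[...,:3]
def fixz(P,u,v,z):   # wrist pixel -> world point at height z
    o=np.linalg.inv(P["camera_from_world"])[:3,3]
    w=fish(P,u,v,np.float64(100.)); t=(z-o[2])/(w[2]-o[2]); return o+t*(w-o)
def look(name):
    P=eyes.camera_params("wrist");im,d=eyes.get_image("wrist")
    im=im[...,::-1].copy()
    for q,z in(("valve_tip",206),("nut_mid",187),("valve_stem",166),("sprayer",75)):
        for r in silhouettes("wrist",q)[:3]:
            m=r["mask"]&(d>0);v,u=np.nonzero(m)
            if len(v)==0: continue
            w=fish(P,u,v,d[m].astype(float))
            b=r["bbox"]
            print(q,round(r["score"],2),np.round(b),"med",np.round(np.median(w,0),1),"zmax",w[:,2].max().round(1),"ray",np.round(fixz(P,b[0],b[1],z),1))
    cv2.imwrite(name,im)
    # all depth points near the valve by height
    vv,uu=np.nonzero(d>0);w=fish(P,uu,vv,d[vv,uu].astype(float))
    for lo,hi in((199,209),(182,193),(155,180)):
        k=(w[:,2]>lo)&(w[:,2]<hi)&(np.hypot(w[:,0]-593,w[:,1]+15)<25)
        if k.any(): print(lo,hi,k.sum(),w[k].mean(0).round(1),w[k].min(0).round(1),w[k].max(0).round(1))
    s=arm.read_state();print(s["clock"],s["position"].round(1),s["ee_rot"].round(4),s["joints"].round(3),s["contact_force"].round(2),s["gripper_width"])
E
python3 -c "
from h import *
look('pics/w1.png')"
```

```text
valve_tip 0.7 [290. 226.  13.  24.] med [590.9 -19.  192. ] zmax 207.3 ray [586.4 -18.7 206. ]
nut_mid 0.73 [289. 225.  16.  12.] med [590.8 -19.7 191.4] zmax 204.3 ray [592.  -16.8 187. ]
valve_stem 0.66 [290. 226.  15.  25.] med [591.  -19.2 191.8] zmax 207.3 ray [598.7 -11.2 166. ]
sprayer 0.74 [295.  19.  65.  35.] med [377.4 -91.4  64.4] zmax 95.5 ray [385.6 -88.1  75. ]
sprayer 0.73 [276. 193. 100. 113.] med [579.3 -25.2 125.6] zmax 207.3 ray [593.9 -27.8  75. ]
sprayer 0.73 [534.  40.  51.  81.] med [206.5 252.   52.4] zmax 121.7 ray [220.5 240.4  75. ]
199 209 78 [592.9 -17.9 205.1] [589.4 -21.7 199.8] [597.2 -13.8 207.3]
182 193 167 [591.1 -19.1 190.4] [585.8 -25.4 182.3] [601.3 -10.3 193. ]
155 180 47 [590.3 -19.6 165. ] [588.6 -22.8 155.5] [593.7 -14.8 176.3]
2.25 [572.6 -37.1 325.2] [0.56   0.8285 0.003  0.002 ] [ 2.170e-01  2.430e-01  3.900e-02 -1.000e-03 -1.359e+00 -1.405e+00] [-0.58 -0.12 -0.2 ] 85.07708451694597
```

{"op": "play_rows", "data": {"offset": [[10,10,-10],[10,9,-10],[0,0,-10],[0,0,-10],[0,0,-10],[0,0,0],[0,0,0],[0,0,0],[0,0,0]], "turn": [-0.15,-0.15,-0.15,-0.15,-0.15,-0.15,-0.15,-0.15,0]}}

```text
clock: 3.15
position: [590.3, -25.2, 276.2]
ee_rot: [0.931, 0.364, 0.001, 0.006]
contact_force: [-0.2, -0.1, -0.0]
gripper_width: 85.3
```

```bash
python3 -c "
from h import *
look('pics/w2.png')"
```

```text
valve_tip 0.53 [288. 216.  10.  11.] med [592.4 -17.3 205.6] zmax 206.8 ray [593.1 -16.5 206. ]
nut_mid 0.7 [287. 207.  18.  15.] med [590.3 -15.1 191.6] zmax 202.2 ray [593.  -16.4 187. ]
nut_mid 0.7 [432. 160. 105.  50.] med [688.  108.5  83.3] zmax 107.0 ray [649.2  88.3 187. ]
nut_mid 0.48 [48. 99. 12. 12.] med [ 349.7 -103.   139.6] zmax 141.9 ray [382.7 -81.7 187. ]
valve_stem 0.79 [289. 208.  18.  29.] med [591.1 -16.1 191.8] zmax 206.8 ray [599.2 -19.4 166. ]
valve_stem 0.77 [48. 98. 24. 12.] med [ 348.9 -103.3  137.7] zmax 152.7 ray [368.8 -90.6 166. ]
sprayer 0.79 [275. 180. 166. 111.] med [585.1 -10.2 125.8] zmax 206.8 ray [587.6 -24.3  75. ]
sprayer 0.71 [ 86.  98. 102.  64.] med [365.5 -93.7  84.7] zmax 151.8 ray [356.  -98.3  75. ]
199 209 113 [592.6 -17.3 205.2] [589.2 -21.6 201.2] [597.3 -13.7 206.8]
182 193 247 [591.1 -16.  190.6] [585.5 -25.1 182.2] [600.9 -10.3 193. ]
155 180 52 [590.3 -15.4 163.9] [588.2 -19.7 155.4] [595.1 -12.8 176.4]
3.4 [590.6 -24.7 276.2] [0.9308 0.3655 0.0015 0.0057] [ 0.238  0.296 -0.015  0.011 -1.256 -2.634] [ 0.37 -0.53  0.34] 85.6201234283514
```

{"op": "play_rows", "data": {"offset": [[2.5,7.5,0],[0,0,-20],[0,0,-20],[0,0,-20],[0,0,-10],[0,0,0],[0,0,0]], "turn": [0,0,0,0,0,0,0]}}

```text
clock: 4.1
position: [595.3, -14.4, 206.0]
ee_rot: [0.93, 0.369, 0.004, 0.006]
contact_force: [0.1, -1.1, 0.4]
gripper_width: 85.6
```

{"op": "play_rows", "data": {"offset": [[-2,-3,-10],[0,0,-12],[0,0,-10],[0,0,-2],[0,0,0],[0,0,0]], "turn": [0,0,0,0,0,0]}}

```text
clock: 4.7
position: [594.2, -17.5, 171.2]
ee_rot: [0.929, 0.369, 0.006, 0.007]
contact_force: [0.5, -0.1, 0.5]
gripper_width: 85.4
```

```bash
python3 -c "
from h import *
look('pics/w3.png')"
```

```text
valve_tip 0.92 [277. 304.  20.  23.] med [592.2 -16.5 205.3] zmax 207.1 ray [592.5 -15.9 206. ]
valve_tip 0.56 [471. 181. 125.  67.] med [674.5 104.4  87. ] zmax 106.8 ray [612.   71.6 206. ]
nut_mid 0.67 [278. 282.  32.  32.] med [590.3 -14.4 191.3] zmax 193.8 ray [593.4 -16.1 187. ]
valve_stem 0.89 [280. 280.  33.  68.] med [590.9 -15.  191.5] zmax 207.1 ray [601.5 -23.  166. ]
valve_stem 0.37 [274. 306.  18.  20.] med [592.3 -16.6 205.3] zmax 207.1 ray [610.8 -36.8 166. ]
sprayer 0.93 [264. 223. 244. 180.] med [582.8  -6.2 126.8] zmax 207.1 ray [595.1 -31.1  75. ]
sprayer 0.59 [ 45. 102.  90.  82.] med [373.2 -85.8  72.9] zmax 106.8 ray [383.6 -82.3  75. ]
sprayer 0.33 [530.  56.  59.  73.] med [672.5 257.5  62.6] zmax 104.1 ray [661.8 246.1  75. ]
199 209 354 [592.4 -16.5 204.8] [588.9 -21.2 199.9] [596.9 -13.1 207.1]
182 193 818 [591.1 -15.1 190.1] [585.4 -25.  182.1] [600.4  -9.7 193. ]
155 180 336 [590.4 -14.6 167.1] [587.5 -20.  155. ] [596.2 -12.2 179.2]
4.95 [594.3 -17.5 171.7] [0.9295 0.3688 0.0063 0.007 ] [ 0.249  0.373 -0.174  0.014 -1.01  -2.643] [-0.91  1.05  0.68] 85.33337102741963
```

{"op": "play_rows", "data": {"offset": [[-1.3,0.6,0],[0,0,0],[0,0,0],[0,0,0],[0,0,0],[0,0,0],[0,0,0],[0,0,0]], "turn": [0,0,0,0,0,0,0,0], "grip": -1}}

```text
clock: 5.75
position: [593.1, -16.8, 172.4]
ee_rot: [0.929, 0.369, 0.007, 0.007]
contact_force: [-0.4, 0.2, 0.0]
gripper_width: 11.0
```

```bash
python3 -c "
from h import *
look('pics/w4.png')"
```

```text
valve_tip 0.71 [279. 306.  20.  20.] med [592.3 -16.4 205.3] zmax 206.9 ray [593.1 -15.9 206. ]
valve_tip 0.63 [470. 182. 125.  68.] med [674.9 105.   86.6] zmax 106.2 ray [611.6  72.2 206. ]
nut_mid 0.92 [276. 283.  24.  32.] med [590.2 -14.3 191.5] zmax 193.5 ray [592.6 -17.  187. ]
valve_stem 0.72 [279. 280.  25.  72.] med [590.8 -15.  191.5] zmax 206.9 ray [600.9 -23.3 166. ]
sprayer 0.74 [265. 224. 243. 183.] med [579.5  -3.  126. ] zmax 206.9 ray [595.1 -31.   75. ]
sprayer 0.57 [ 44. 101.  88.  80.] med [373.1 -86.   73.1] zmax 108.0 ray [381.4 -81.5  75. ]
199 209 1054 [589.  -13.  204.1] [574.3 -29.1 199. ] [604.4   1.  209. ]
182 193 1331 [588.9 -12.8 188.8] [574.2 -28.5 182. ] [604.4   1.  193. ]
155 180 477 [589.3 -13.5 170.2] [576.  -24.1 155. ] [ 6.01e+02 -5.00e-01  1.80e+02]
6.0 [593.1 -16.7 172.4] [0.9294 0.3688 0.0069 0.0071] [ 0.251  0.37  -0.177  0.015 -1.009 -2.645] [-0.26 -0.21 -0.68] 10.85811069240098
```

View pics/w4.png

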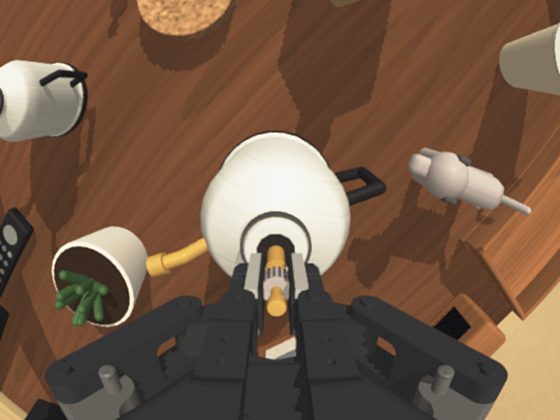

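The pads hold the knurled nut (nut at (276,283), tip at (277,305)). Trying a small turn.

{"op": "play_rows", "data": {"offset": [[0,0,0.1],[0,0,0.1],[0,0,0.1],[0,0,0.1],[0,0,0.1],[0,0,0]], "turn": [0.15,0.15,0.15,0.15,0.15,0]}}

```text
clock: 6.6
position: [593.1, -16.8, 173.0]
ee_rot: [0.728, 0.686, 0.009, 0.004]
contact_force: [0.6, 0.5, -0.0]
gripper_width: 10.8
```

```bash
python3 -c "
from h import *
look('pics/w5.png')"
```

```text
valve_tip 0.75 [279. 302.  22.  23.] med [591.6 -17.3 205.1] zmax 207.5 ray [590.3 -16.3 206. ]
valve_tip 0.39 [255. 222. 227. 185.] med [574.2 -17.4 126.2] zmax 207.5 ray [556.2 -23.  206. ]
valve_tip 0.26 [500.  86. 120. 105.] med [494.9 175.5  92.2] zmax 144.1 ray [507.   74.6 206. ]
nut_mid 0.72 [276. 282.  26.  30.] med [588.7 -17.2 192. ] zmax 200.7 ray [592.3 -17.6 187. ]
nut_mid 0.52 [278. 280.  21.  67.] med [589.7 -17.4 192. ] zmax 207.5 ray [591.3 -16.4 187. ]
nut_mid 0.28 [256. 222. 231. 181.] med [574.3 -17.4 126.2] zmax 207.5 ray [563.2 -24.  187. ]
valve_stem 0.58 [278. 280.  23.  68.] med [589.7 -17.5 192. ] zmax 207.5 ray [603.1 -16.7 166. ]
sprayer 0.68 [256. 222. 233. 183.] med [574.3 -17.3 126.2] zmax 207.5 ray [601.9 -32.7  75. ]
199 209 1047 [587.  -17.2 203.9] [580.4 -36.1 199. ] [604.6   1.9 209. ]
182 193 1244 [586.7 -17.3 188.8] [580.9 -36.2 182. ] [604.    2.2 193. ]
155 180 461 [588.  -17.3 170.2] [581.1 -34.2 155.1] [5.929e+02 1.000e-01 1.800e+02]
6.85 [593.1 -16.7 173. ] [0.7282 0.6853 0.009  0.0041] [ 0.244  0.369 -0.17  -0.002 -1.012 -1.874] [-0.21  0.46  0.65] 11.071861243695274
```

{"op": "play_rows", "data": {"offset": [[0,0,0.12],[0,0,0.12],[0,0,0.12],[0,0,0.12],[0,0,0.12],[0,0,0.12],[0,0,0.12],[0,0,0.12],[0,0,0.12],[0,0,0.12],[0,0,0.12],[0,0,0.12]], "turn": [0.15,0.15,0.15,0.15,0.15,0.15,0.15,0.15,0.15,0.15,0.15,0.15]}}

```text
clock: 8.05
position: [593.0, -16.9, 174.4]
ee_rot: [-0.086, 0.996, 0.009, -0.005]
contact_force: [-0.1, -0.9, 0.6]
gripper_width: 10.8
```

```bash
python3 -c "
from h import *
look('pics/w6.png')"
```

```text
valve_tip 0.71 [279. 303.  18.  20.] med [593.4 -19.2 205.2] zmax 207.1 ray [592.6 -19.5 206. ]
nut_mid 0.56 [278. 283.  22.  32.] med [594.3 -22.  193.2] zmax 203.6 ray [592.3 -17.8 187. ]
valve_stem 0.75 [278. 279.  24.  69.] med [594.  -21.1 193.3] zmax 207.1 ray [590.3  -8.1 166. ]
sprayer 0.84 [522. 399.  76.  40.] med [172.5 241.2  72.8] zmax 271.2 ray [153.4 225.   75. ]
sprayer 0.7 [287. 213. 175. 196.] med [595.7 -36.6 126.4] zmax 207.1 ray [583.2 -16.3  75. ]
sprayer 0.62 [514. 166.  93.  91.] med [ 375.2 -100.5   71.1] zmax 111.2 ray [384.6 -96.   75. ]
199 209 1080 [594.3 -23.8 203.7] [575.9 -31.3 199. ] [613.4  -6.  209. ]
182 193 921 [594.5 -25.4 188.2] [575.6 -31.2 182.1] [613.4  -6.2 193. ]
155 180 426 [594.1 -22.1 169.7] [583.7 -30.6 155. ] [606.6 -16.8 180. ]
8.3 [593.  -16.9 174.4] [-0.0826  0.9965  0.0088 -0.0044] [ 0.234  0.382 -0.139 -0.021 -1.056 -0.058] [-0.64  0.13  0.24] 10.995561158438148
```

{"op": "play_rows", "data": {"offset": [[0,0,0.12],[0,0,0.12],[0,0,0.12],[0,0,0.12],[0,0,0.12],[0,0,0.12],[0,0,0.12],[0,0,0.12],[0,0,0.12],[0,0,0.12],[0,0,0.12],[0,0,0.12]], "turn": [0.15,0.15,0.15,0.15,0.15,0.15,0.15,0.15,0.15,0.15,0.15,0.15]}}

```text
clock: 9.5
position: [593.2, -16.9, 175.9]
ee_rot: [0.833, -0.553, -0.002, 0.009]
contact_force: [-0.1, 0.8, -0.3]
gripper_width: 10.7
```

{"op": "play_rows", "data": {"offset": [[0,0,0.12],[0,0,0.12],[0,0,0.12],[0,0,0.12],[0,0,0.12],[0,0,0],[0,0,0],[0,0,0]], "turn": [0.15,0.15,0.15,0.15,0.15,0,0,0]}}

```text
clock: 10.3
position: [593.2, -16.8, 176.5]
ee_rot: [0.977, -0.214, 0.002, 0.009]
contact_force: [-0.7, -0.0, -0.8]
gripper_width: 10.7
```

```bash
python3 -c "
from h import *
look('pics/w7.png')"
```

```text
valve_tip 0.8 [276. 300.  19.  20.] med [593.7 -15.8 205.2] zmax 207.2 ray [594.  -16.2 206. ]
valve_tip 0.38 [ 83. 196.  80.  85.] med [409.2  67.1  23.9] zmax 26.5 ray [542.2  56.9 206. ]
nut_mid 0.58 [276. 282.  25.  29.] med [595.6 -13.1 195.3] zmax 200.7 ray [593. -18. 187.]
valve_stem 0.73 [279. 277.  21.  67.] med [594.8 -14.  195.2] zmax 207.2 ray [590.6 -27.1 166. ]
sprayer 0.91 [274. 223. 150. 242.] med [601.1  -0.9 126.9] zmax 219.8 ray [587.5 -27.7  75. ]
sprayer 0.59 [117. 324.  63.  50.] med [371.7 -69.1  37.2] zmax 253.3 ray [396.4 -60.4  75. ]
sprayer 0.19 [278. 337.  38.  40.] med [ 535.4 -157.2   60.3] zmax 251.7 ray [ 542.7 -133.9   75. ]
199 209 1118 [595.9 -11.7 203.9] [578.8 -29.2 199. ] [613.5  -1.7 209. ]
182 193 782 [596.9  -9.6 188.5] [579.  -19.7 182. ] [613.6  -1.8 193. ]
155 180 381 [594.8 -13.8 169.3] [589.  -19.1 155.1] [604.2  -8.  179.9]
10.55 [593.2 -16.8 176.5] [ 0.977  -0.2132  0.0017  0.0088] [ 0.253  0.375 -0.16   0.02  -1.041  2.448] [-0.36 -0.32  0.07] 11.121389402080473
```

{"op": "play_rows", "data": {"offset": [[0,0,0.12],[0,0,0.12],[0,0,0],[0,0,0]], "turn": [0.15,0.15,0,0]}}

```text
clock: 10.95
position: [593.2, -16.8, 176.7]
ee_rot: [0.998, -0.064, 0.003, 0.008]
contact_force: [0.8, -0.2, -0.1]
gripper_width: 10.7
```

{"op": "play_rows", "data": {"offset": [[0,0,0],[0,0,0],[0,0,0],[0,0,0],[0,0,0],[0,0,0],[0,0,0],[0,0,0]], "turn": [0,0,0,0,0,0,0,0], "grip": 1}}

```text
clock: 11.75
position: [593.1, -16.7, 176.4]
ee_rot: [0.998, -0.067, 0.003, 0.008]
contact_force: [0.2, 1.0, 0.6]
gripper_width: 85.1
```

```bash
python3 -c "
from h import *
look('pics/w8.png')
im=cv2.imread('pics/w8.png');i2=cv2.imread('pics/w3.png')
cv2.imwrite('pics/c8.png',cv2.resize(np.hstack([i2[220:340,220:340],im[220:340,220:340]]),None,fx=3,fy=3))"
```

```text
valve_tip 0.89 [278. 298.  18.  19.] med [593.4 -15.9 205.3] zmax 207.0 ray [594.1 -15.  206. ]
valve_tip 0.65 [122.  18. 118.  32.] med [500.1 162.7  65.9] zmax 97.1 ray [552.8 102.7 206. ]
nut_mid 0.79 [276. 283.  34.  30.] med [593.5 -13.7 195.5] zmax 202.1 ray [593.  -18.5 187. ]
nut_mid 0.46 [ 32. 350.  13.  11.] med [ 349.7 -102.4  138.7] zmax 141.6 ray [417.3 -61.2 187. ]
valve_stem 0.94 [279. 278.  31.  67.] med [593.7 -13.9 195.4] zmax 207.0 ray [593.5 -28.1 166. ]
valve_stem 0.5 [ 35. 346.  24.  30.] med [ 349.  -102.9  134.4] zmax 263.0 ray [394.4 -74.8 166. ]
valve_stem 0.31 [277. 284.  33.  30.] med [594.2 -13.4 195.6] zmax 197.9 ray [592.1 -31.6 166. ]
sprayer 0.6 [ 72. 306.  99. 107.] med [372.  -84.   61.6] zmax 150.8 ray [368.6 -94.   75. ]
199 209 334 [593.4 -16.3 204.7] [589.4 -20.8 199.4] [597.1 -12.9 207. ]
182 193 193 [594.4 -11.9 190. ] [586.8 -21.1 186.3] [600.7  -9.5 193. ]
155 180 362 [593.6 -13.5 168.7] [588.5 -17.2 155.1] [598.1 -11.6 179.9]
12.0 [593.1 -16.7 176.4] [ 0.9977 -0.0673  0.0028  0.0083] [ 0.254  0.373 -0.163  0.02  -1.035  2.743] [ 0.03  0.01 -0.34] 85.0620608377241
```

View pics/c8.png

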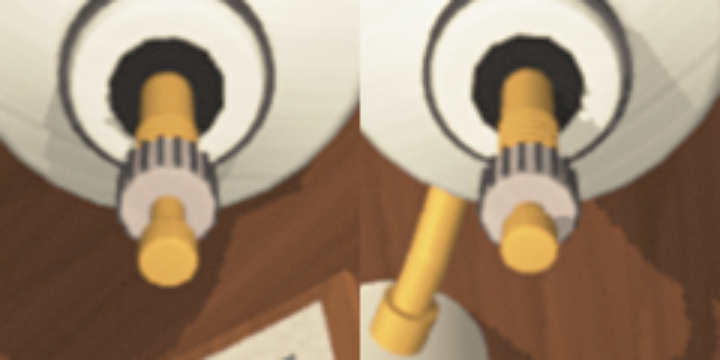

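The right half shows the nut (527,210) clearly higher on the pin than before (left), with the tip at (527,245). Rising and closing the fingers.

{"op": "play_rows", "data": {"offset": [[0,0,15],[0,0,20],[0,0,15],[0,0,5],[0,0,0],[0,0,0]], "turn": [0,0,0,0,0,0]}}

```text
clock: 12.6
position: [591.9, -16.8, 231.5]
ee_rot: [0.998, -0.068, 0.001, 0.008]
contact_force: [0.4, -0.1, -0.8]
gripper_width: 85.2
```

{"op": "play_rows", "data": {"offset": [[0,0,0],[0,0,0],[0,0,0],[0,0,0],[0,0,0],[0,0,0],[0,0,0],[0,0,0]], "turn": [0,0,0,0,0,0,0,0], "grip": -1}}

```text
clock: 13.4
position: [590.7, -16.9, 228.3]
ee_rot: [0.998, -0.068, -0.002, 0.009]
contact_force: [-0.4, -0.5, -0.2]
gripper_width: -0.1
```

```bash
python3 -c "
from h import *
look('pics/w9.png')
for i in range(5): print(arm.read_state()['contact_force'].round(2))"
```

```text
valve_tip 0.43 [282. 248.  13.  13.] med [593.2 -15.9 205.3] zmax 206.8 ray [594.3 -16.2 206. ]
nut_mid 0.6 [280. 238.  25.  19.] med [593.2 -13.8 195.8] zmax 197.9 ray [593.6 -17.7 187. ]
valve_stem 0.8 [281. 233.  24.  40.] med [593.2 -14.2 195.6] zmax 206.8 ray [593.2 -23.3 166. ]
valve_stem 0.67 [ 64. 318.  21.  22.] med [ 349.3 -103.3  135.7] zmax 151.1 ray [383.9 -83.3 166. ]
sprayer 0.78 [279. 200. 119. 184.] med [596.4  -2.9 126.7] zmax 271.9 ray [592.3 -25.9  75. ]
sprayer 0.74 [ 97. 287.  89. 108.] med [370.  -92.3  78.3] zmax 151.2 ray [ 365.3 -100.8   75. ]
sprayer 0.56 [ 6. 20. 11. 41.] med [237.9 289.9   8.2] zmax 19.8 ray [306.5 238.3  75. ]
199 209 150 [593.2 -15.9 204.9] [589.3 -19.5 200.7] [597.1 -13.4 206.8]
182 193 86 [593.1 -12.3 190.2] [585.5 -21.3 186.6] [600.5  -9.5 193. ]
155 180 153 [593.4 -13.9 168.2] [588.5 -17.4 155.1] [598.  -12.5 179.6]
13.65 [590.6 -17.  228.3] [ 0.9977 -0.0677 -0.0017  0.0091] [ 0.254  0.331 -0.087  0.018 -1.161  2.745] [ 0.41 -0.2   0.12] -0.31474810091371663
[ 0.41 -0.2   0.12]
[ 0.41 -0.2   0.12]
[ 0.41 -0.2   0.12]
[ 0.41 -0.2   0.12]
[ 0.41 -0.2   0.12]
```

{"op": "play_rows", "data": {"offset": [[2.5,0.5,-5],[0,0,-7],[0,0,-5],[0,0,0],[0,0,0]], "turn": [0,0,0,0,0]}}

```text
clock: 14.15
position: [593.0, -16.4, 209.1]
ee_rot: [0.998, -0.068, -0.002, 0.009]
contact_force: [0.3, 0.3, -0.2]
gripper_width: 0.3
```

{"op": "play_rows", "data": {"offset": [[0,0,-1],[0,0,-1],[0,0,-1],[0,0,-1],[0,0,-1],[0,0,0]], "turn": [0,0,0,0,0,0]}}

```text
clock: 14.75
position: [593.8, -16.4, 205.1]
ee_rot: [0.998, -0.068, -0.001, 0.009]
contact_force: [0.7, 0.5, 1.0]
gripper_width: 0.1
```

{"op": "play_rows", "data": {"offset": [[0,0,-1],[0,0,-1],[0,0,0]], "turn": [0,0,0]}}

```text
clock: 15.05
position: [594.4, -16.5, 204.5]
ee_rot: [0.998, -0.067, 0.0, 0.009]
contact_force: [-1.2, 0.7, 2.8]
gripper_width: 0.1
```

{"op": "play_rows", "data": {"offset": [[-0.5,0,-1],[-0.4,0,-1],[0,0,-1],[0,0,-1]], "turn": [0,0,0,0]}}

```text
clock: 15.45
position: [594.5, -16.6, 202.1]
ee_rot: [0.998, -0.067, 0.002, 0.009]
contact_force: [-0.6, 0.1, 5.4]
gripper_width: -0.0
```

{"op": "play_rows", "data": {"offset": [[-0.5,0,-1],[-0.5,0,-1],[-0.3,0,-1]], "turn": [0,0,0]}}

```text
clock: 15.75
position: [594.3, -16.6, 200.6]
ee_rot: [0.998, -0.067, 0.004, 0.009]
contact_force: [-0.3, 0.0, 5.4]
gripper_width: 0.4
```

{"op": "play_rows", "data": {"offset": [[-0.4,0,-1],[-0.4,0,-1]], "turn": [0,0]}}

```text
clock: 15.95
position: [594.5, -16.7, 200.0]
ee_rot: [0.998, -0.066, 0.005, 0.009]
contact_force: [-1.1, -0.1, 7.4]
gripper_width: 0.2
```

{"op": "play_rows", "data": {"offset": [[-0.4,0,-1],[-0.3,0,-0.7],[0,0,-0.5]], "turn": [0,0,0]}}

```text
clock: 16.25
position: [595.1, -16.8, 200.2]
ee_rot: [0.998, -0.066, 0.008, 0.009]
contact_force: [-1.4, 0.5, 6.2]
gripper_width: 0.3
```

{"op": "play_rows", "data": {"offset": [[-0.6,0,-1.2],[-0.6,0,-1.2],[-0.6,0,-1.2],[-0.6,0,-1.2]], "turn": [0,0,0,0]}}

```text
clock: 16.65
position: [595.0, -16.9, 199.4]
ee_rot: [0.998, -0.065, 0.012, 0.01]
contact_force: [-1.5, 0.4, 7.6]
gripper_width: 0.2
```

{"op": "play_rows", "data": {"offset": [[-0.7,0,-1.3],[-0.7,0,-1.3],[-0.7,0,-1.3],[-0.7,0,-1.3],[-0.7,0,-1.3],[-0.7,0,-1.3]], "turn": [0,0,0,0,0,0]}}

```text
clock: 17.25
position: [595.2, -16.9, 199.3]
ee_rot: [0.998, -0.064, 0.019, 0.01]
contact_force: [-1.3, 0.4, 8.2]
gripper_width: 0.0
```

{"op": "play_rows", "data": {"offset": [[-0.7,0,-1.4],[-0.7,0,-1.4],[-0.7,0,-1.4],[-0.7,0,-1.4],[-0.7,0,-1.4],[-0.7,0,-1.4]], "turn": [0,0,0,0,0,0]}}

```text
clock: 17.85
position: [595.5, -17.0, 199.2]
ee_rot: [0.998, -0.062, 0.027, 0.01]
contact_force: [-1.4, 1.0, 9.1]
gripper_width: -0.4
```

```bash
python3 -c "
from h import *
look('pics/w10.png')
im=cv2.imread('pics/w10.png');i2=cv2.imread('pics/w9.png')
cv2.imwrite('pics/c10.png',cv2.resize(np.hstack([i2[180:300,220:340],im[200:320,220:340]]),None,fx=3,fy=3))"
```

```text
nut_mid 0.59 [270. 253.  22.  16.] med [594.5 -11.6 186.8] zmax 203.7 ray [594.1 -13.7 187. ]
valve_stem 0.91 [273. 244.  21.  33.] med [593.7 -13.3 180.7] zmax 204.2 ray [595.9 -18.1 166. ]
valve_stem 0.74 [ 36. 337.  21.  23.] med [ 349.5 -103.   135.8] zmax 151.3 ray [389.4 -78.9 166. ]
sprayer 0.83 [264. 204. 134. 198.] med [ 5.950e+02 -4.000e-01  1.264e+02] zmax 228.0 ray [592.  -19.5  75. ]
sprayer 0.62 [ 71. 302.  92. 109.] med [370.5 -91.7  77.4] zmax 151.6 ray [367.2 -98.5  75. ]
sprayer 0.55 [374.  40. 132.  81.] med [686.4 108.3  84.6] zmax 106.6 ray [701.2 109.9  75. ]
199 209 245 [596.   -7.7 206.5] [583.1 -12.7 201.9] [608.2  -5.  209. ]
182 193 212 [594.3 -12.  186.9] [587.6 -16.9 182.1] [601.8  -9.6 191. ]
155 180 177 [593.5 -14.  165.3] [589.  -17.  155.1] [598.4 -12.6 175.5]
18.1 [595.5 -17.  199.2] [ 0.9976 -0.0623  0.0271  0.0096] [ 0.261  0.334 -0.171  0.042 -1.022  2.735] [-1.32  0.31  7.74] -0.17107749843374181
```

View pics/c10.png

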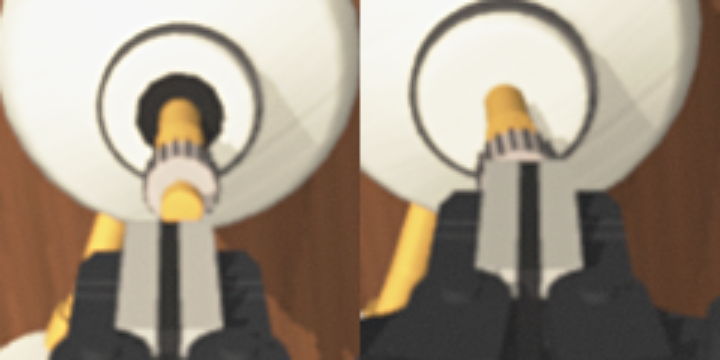

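The right half shows the shut fingers sitting on the tip and hiding it (about (520,165)), with the nut just below. 8 to 9 N and about 6 mm of travel mean the pin is at its stop. Letting it spring back.

{"op": "play_rows", "data": {"offset": [[0,0,2],[0,0,3],[0,0,5],[0,0,15],[0,0,25],[0,0,25],[0,0,20],[0,0,0],[0,0,0]], "turn": [0,0,0,0,0,0,0,0,0]}}

```text
clock: 19.0
position: [591.5, -16.6, 290.0]
ee_rot: [0.998, -0.063, 0.02, 0.009]
contact_force: [-0.3, 0.0, -0.6]
gripper_width: 0.2
```

```bash
python3 -c "
from h import *
look('pics/w11.png')
im=cv2.imread('pics/w11.png')
cv2.imwrite('pics/c11.png',cv2.resize(im[100:300,160:360],None,fx=3,fy=3))"
```

```text
valve_tip 0.51 [276. 217.  12.   9.] med [593.1 -17.  205.8] zmax 207.2 ray [594.9 -18.2 206. ]
valve_tip 0.49 [269. 189. 101. 157.] med [593.2  -6.5 125.9] zmax 207.2 ray [592.9   3.  206. ]
valve_stem 0.97 [275. 207.  20.  25.] med [592.8 -14.7 196.1] zmax 207.2 ray [595.5 -23.2 166. ]
valve_stem 0.59 [ 78. 292.  17.  16.] med [ 349.4 -103.   136.4] zmax 151.2 ray [373.9 -87.7 166. ]
sprayer 0.84 [108. 268.  74.  97.] med [368.5 -92.6  81. ] zmax 151.8 ray [ 364.5 -102.9   75. ]
sprayer 0.57 [268. 190.  95. 160.] med [593.3  -6.6 126. ] zmax 207.2 ray [590.2 -30.   75. ]
199 209 104 [592.9 -17.  205.3] [589.2 -21.3 200.6] [596.9 -13.5 207.2]
182 193 41 [592.6 -12.4 190.3] [585.6 -18.7 186.6] [600.4 -10.1 192.9]
155 180 69 [592.7 -13.9 166.7] [583.3 -17.  155.1] [597.2 -12.5 179.4]
19.25 [591.6 -16.8 290. ] [ 0.9978 -0.0632  0.0196  0.0099] [ 0.261  0.274 -0.02   0.033 -1.246  2.744] [-0.3  -0.03  0.48] 0.016602345466989406
```

View pics/c11.png

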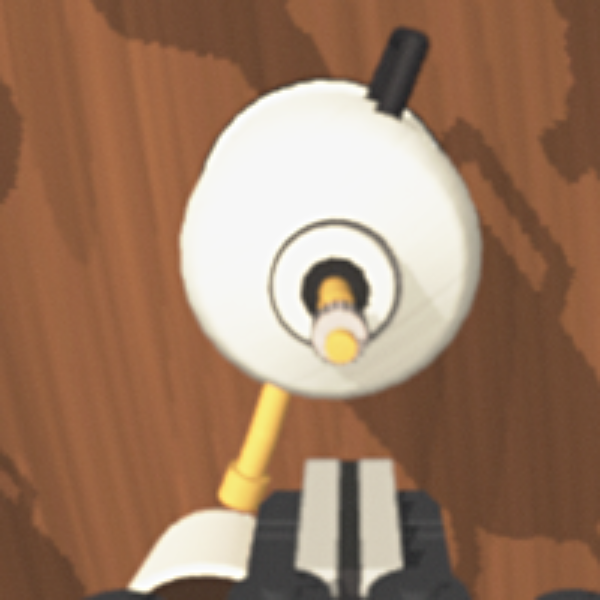

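The valve stands upright with its tip (340,345 in the crop) back at 206 mm, the nut is still raised and the fingers are clear. Handing in.

```bash
python3 -c "
from bench import arm
print(arm.job_done())"
```

```text
the job is handed in; nothing more can be done
None
```

The job is handed in; the interface gave no verdict. I unscrewed the lock nut on the middle-sized sprayer, pressed the valve tip down with closed fingers for over a second, and let it spring back.

- **Lock nut:** I turned it about 5.4 rad in a single grip. It climbed about 4 mm, which agrees to within measurement error with roughly 5.2 rad and is above the 4.6 rad needed.
- **Valve tip:** For about 1.4 s I read 7.6 to 9.1 N, with about 6 mm of finger travel. That fits the pin being fully down, and the largest reading was well under 15 N. The pin's depth was worked out from force and travel, because the fingers hid the tip.
- **Last look:** The tip was back at about 206 mm and its position was unchanged within 0.5 mm, so the valve stands upright. The nut was still raised, and the fingers were clear, about 84 mm above the tip.
- **Imperfections:** While pressing, the tool drifted about 2 mm in x and tilted by up to about 0.06 rad. The gripper opening read 11 mm on the 14 mm nut, but the nut turned and rose as it should.
- **Other things:** I kept clear of them throughout, but did not measure their positions again at the end.

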